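# Push the toothbrush case past the steriliser's spring flap

## Robot

A 6-joint arm with a two-finger parallel gripper is mounted at the origin on the work surface. World frame = base frame: x ahead of the robot, y to its left, z up, the work surface at z = 0. Lengths are in m, angles in rad, forces in N, time in s.
With the tool pointing down it reaches from about 0.35 to 1 m from the base axis. Payload 7.1 kg.
Tool frame: the origin (TCP) lies on the centre line of the jaws, within the pads' length; the fingertips stand 22 mm ahead of it and the grasp point (between the pads) lies 3 mm ahead of it; z points along the fingers, y is the line along which they close (so a half turn about z gives the same grasp; the last joint's range is limited). The gripper opens to 85 mm and grips with 20 to 120 N. Pads are 22 mm wide; open, the fingers measure 114 mm over their backs; the gripper's body (76 mm by 85 mm) begins 54 mm behind the grasp point. The pads swing forward as they close: fully open they stand 13 mm farther back than shut.
Start: joints at [-1.274, 0.423, 1.63, -0, 1.089, -0.019], TCP at [0.194, -0.594, 0.253] pointing down, gripper open.
Joint ranges: [-3, 3], [-0.9, 2.11], [0.09, 2.58], [-1.31, 4.45], [0.11, 2.69], [-2.54, 2.54]. Speed limits (rad/s): [2.39, 2.39, 3.01, 3.14, 3.14, 3.14].

## Interface

Orientations are given as a unit quaternion [w, x, y, z].
In Python, from rig import r gives the robot as it stands.
- The arm moves only by the tool step_arm, never from a script. Its argument "moves" is a list that holds one entry, the list of rows, each a list of 6 numbers: the shift along the tool's x, y, z in units of 40 mm (1.0 is 40 mm), then the turn, a rotation vector about the tool's x, y, z in units of 8 degrees (1.0 is 8 degrees). In form: [[[tx, ty, tz, rx, ry, rz], ...]]. A call has 1 to 12 rows; each row shifts and turns the commanded pose from where the row before left it, along the tool's axes as they then stand; what a row does not reach is not made up. A row lasts 1/8 s, in which the tool goes at most 62.5 mm and 10.7 degrees, less where a joint would pass 70% of its speed; a pose out of reach is approached as far as the arm can. A call with a number of a shift or a turn outside -1 to 1 is refused whole. A call with a gripper value outside its range is refused whole. "fingers" is the opening, from 0 (shut) to 1 (fully open), set as the call begins (left out, the last holds). The fingers move at their own pace and stop on an object; the grip force is fixed at half the most. Time passes only in rows, so rows that do not move let the fingers close. It gives the time, the measured TCP pose, the force, the opening and the grip force at its end, in the units of the state.
- r.sense(): the state, without advancing time (a new reading comes with each control period).
- r.grab_frame(name): name is "side" or "top" or "wrist"; returns a dict with "color" (480x640x3 uint8, red, green, blue), "fx", "fy", "cx", "cy" (pixels), "distortion" ([k1, k2, p1, p2, k3] as OpenCV has them; the pictures are not rectified), "view" (4x4, takes a point from world to camera coordinates); the wrist camera has in their place "hand_eye" (4x4, takes a point from camera to tool coordinates, whose origin is the TCP and whose axes are the flange's). Camera axes: x right, y up, looking along -z (the intrinsics and any distortion apply to the point x, -y, -z); pixel columns grow to the right and rows downward; lengths in m; the calibration is good to about 2 mm. A picture is of the moment at which its call begins: read the wrist's pose just before it. There is no depth.
- r.sign_off(): hands the job in; it is judged then, once.
The state is a dict: "t": time; "qpos": joint angles; "qvel": joint speeds; "joint_efforts": joint torques, N m; "position": TCP position; "tool_rot": TCP orientation; "force": force on the tool from outside, world axes, zero at the start; "wrist_torque": the same for the moment, N m; "width": finger opening in m; "gripper_force": force on a finger pad.
Only numpy, scipy, OpenCV 4.12 (cv2) and the standard library are available. Lean on these libraries where they do the work, as an engineer would, in place of code of your own. Each camera call takes 0.05 s, during which the arm holds its last target. There are 200 camera calls.

## Task

Put the travel toothbrush case away in the steriliser without grasping it: with one finger push the spring flap down by its press plate and keep it down, and with the other finger push the case along its lane, past the opened flap, until the whole case is behind it. Then take the fingers away so that the flap springs fully shut behind the case. Only push the case, gently: do not pinch, lift or tip it, and leave the other bathroom things where they are.

Things in the scene. Friction and masses are not known exactly. Their poses are not given: they have to be found in the camera images.
- steriliser: Grey plastic toothbrush steriliser, fixed on a marble slab whose top is 12 mm above the work surface. Origin: on its underside, below the middle of its mouth (where the flap's leaf stands). Own x = the way the case is pushed in, y = left, z up. Sizes below are in this frame, mm. Left of the hood is a housing, x 40 to 146, y 24 to 84, 48 high.
- lane (a point): Middle of the mouth at lane floor level (0, 0, 32). The lane is level, straight along own x, from x = -238 to 156, between 4 mm high rails whose inner faces are at y = -17 and 17. An 8 mm slot in the floor at x = -2 to 6 lets the flap's leaf sink; the case bridges it.
- hood (a point): Middle of the hood's front edge, on its roof (30, 0, 65). The hood covers the lane from x = 30 to 156: inside 30 high, outer y -22 to 22, clear roof with edge strips up to z = 71, end wall at x = 151. From x = 6 to 30 the lane has no roof, only the low rails, so that a finger can follow the case past the leaf.
- flap (a joint): Spring flap, one piece of sheet steel, hinged across the lane at its end nearest the robot (hinge line along y at x = -220, z = 38). Radians: 0 = shut, grows as the plate is pushed down, stop at 0.130. Spring torque 0.30 N m shut, 0.48 pushed down: 2 N at the mouth, 8 N 60 mm from the hinge. A finger can slide along the plate while holding it down. Pushing the case against it does not open it.
- plate (a point): On top of the flap's press plate, above the mouth line (moves with the flap). The plate lies left of the lane, y 26 to 84, x -216 to 36, 3 thick. Shut, its top rises from z = 38 at the hinge to 63 at the mouth; at 0.114 rad it is level at z = 38, 6 above the lane floor. A fingertip at height z, d from the hinge line, holds it at 0.114 - (z - 38)/d. The pan below it is at z = 22.
- leaf (a point): Middle of the top edge of the flap's upright leaf (moves with the flap): 4 thick, at x = 0 to 4, right across the lane. Shut, its top is 17 above the lane floor and it blocks the case; it has sunk below the floor once flap is over 0.08 rad, and rises again when the plate is let go.
- case_center (a point): Centre of the travel toothbrush case: a closed clear plastic box with a white end cap at the robot's end and a toothbrush inside, 100 long (its own x), 28 wide, 24 high, about 60 g. It lies on the lane floor between the rails, before the flap, its long side along the lane, its front end 10 to 40 mm short of the leaf.
- soap_dish: Ribbed steel soap dish with soap, 85 x 120 x 27, loose; to be left alone. Origin: centre of underside.
- bottle: Blue plastic bottle with twist cap, diameter 56, 150 high, loose; to be left alone. Origin: centre of underside.
- tin: Square aluminium box with screw-top lid, 56 x 56 x 46, loose; to be left alone. Origin: centre of underside.
- scraper: Flat bamboo tongue scraper, 135 long, 5 thick, loose; to be left alone. Origin: on its underside near its middle.
Not all that is in view belongs to the job. Of the things that look like the part that bears case_center, the largest one is meant.

How it is judged:
On the way, in this order (a step that is already met when the one before it is completed fails the run):
1. the flap is pushed down while the case is still before it (value of joint flap above 0.07 rad and x of case_center in the frame of steriliser below -0.045 m), for 0.1 s.
2. the case is pushed by the fingers across the flap's line while the flap is kept down (value of joint flap above 0.07 rad and contact force between the fingers and case above 0.05 N and x of case_center in the frame of steriliser between -0.02 and 0.05 m), for 0.1 s.
3. the whole case is behind the flap (x of case_center in the frame of steriliser above 0.054 m), for 0.1 s.
At the end, for the whole second after the job is handed in: The case lies flat at rest on the lane floor inside (within 5 mm of flat height, 8 mm of the lane's middle), its whole length behind the flap's leaf (centre 54 to 105 mm past the mouth), and the flap has sprung shut (value under 0.01 rad) (x of case_center in the frame of steriliser between 0.054 and 0.105 m and y of case_center in the frame of steriliser between -0.008 and 0.008 m and z of case_center in the frame of steriliser below 0.049 m and value of joint flap below 0.01 rad and linear speed of case below 0.01 m/s); the robot touches nothing.
It fails at once if the case is lifted more than 12 mm (z of case_center in the frame of steriliser above 0.056 m).
It fails at once if the case is tipped (angle between case_center's own z axis and vertical above 0.25 rad).
It fails at once if a bystander is moved more than 20 mm (distance of any of soap_dish, bottle, tin, scraper from where it was at the start of the episode above 0.02 m).
It fails at once if the case is pinched or shoved hard (contact force between the fingers and case above 20 N).
It also fails if it takes over 42 s, if anything falls off the work surface, if the arm or the gripper's body presses on something with over 40 N, if the wrist force passes 120 N, or if a joint passes its speed limit or range.

## Working session

There is one attempt and no reset: what is moved stays moved. The work goes in short steps, Python scripts to look and compute and a tool call to move; the robot and the scene stay as the last step left them, time stands still between calls to the robot, and variables do not carry over. Pictures are saved under pics/ and viewed, at most 10 in all, crops included, and the job is handed in when it is done.

Besides the shell and the picture viewer there is one more tool, called after "Emit:" in YAML: its name, and indented under it one key for each argument. step_arm: Moves the arm, as the interface text tells. Its arguments: {"type":"object","properties":{"moves":{"type":"array"},"fingers":{"type":"number"}},"required":["moves"]}

```bash
mkdir -p pics; ls; python3 - <<'E'
from rig import r
import cv2
print(r.sense())
for n in("side","top"):
    f=r.grab_frame(n); cv2.imwrite(f"pics/{n}0.png",f["color"][:,:,::-1])
    print(n,{k:v for k,v in f.items() if k!="color"})
E
```

```text
pics
{'t': 0.0, 'qpos': array([-1.27401690e+00,  4.23856988e-01,  1.63070227e+00,  2.01097897e-05,
        1.08859407e+00, -1.90086831e-02]), 'qvel': array([ 0.00127418,  0.00037881, -0.00098265,  0.00017945,  0.00251145,
       -0.00104792]), 'joint_efforts': array([-1.44084839e-03, -5.57381415e+01, -2.81740665e+01, -1.49177222e-04,
        7.58651469e-03, -1.12427972e-05]), 'position': array([ 0.19397586, -0.59359096,  0.25253076]), 'tool_rot': array([-7.74054477e-04,  9.87561043e-01,  1.57234147e-01, -9.92101125e-05]), 'force': array([-0.39692018, -0.76775852,  1.36033442]), 'wrist_torque': array([ 0.05835716, -0.04469749,  0.02987342]), 'gripper_force': 0.0, 'width': 0.0853848313683278}
side {'fx': 482.8006307524681, 'fy': 482.8006307524681, 'cx': 317.1622418650934, 'cy': 242.17119255609612, 'distortion': array([-0.08045758,  0.        ,  0.        ,  0.        ,  0.        ]), 'view': array([[-0.92609112, -0.37724236,  0.00659008,  0.46259455],
       [ 0.27468154, -0.66213492,  0.69722836, -0.17853867],
       [-0.25866055,  0.64750717,  0.71681879, -1.06739661],
       [ 0.        ,  0.        ,  0.        ,  1.        ]])}
top {'fx': 572.5366529890513, 'fy': 572.5366529890513, 'cx': 305.61350863915106, 'cy': 235.84184273001188, 'distortion': array([-0.15425336,  0.        ,  0.        ,  0.        ,  0.        ]), 'view': array([[ 2.38952392e-02, -9.99714455e-01,  1.60488364e-04,
        -1.81898749e-02],
       [ 9.96803037e-01,  2.38378925e-02,  7.62591619e-02,
        -4.89116956e-01],
       [-7.62412122e-02, -1.66225563e-03,  9.97088017e-01,
        -1.12920908e+00],
       [ 0.00000000e+00,  0.00000000e+00,  0.00000000e+00,
         1.00000000e+00]])}
```

View pics/top0.png

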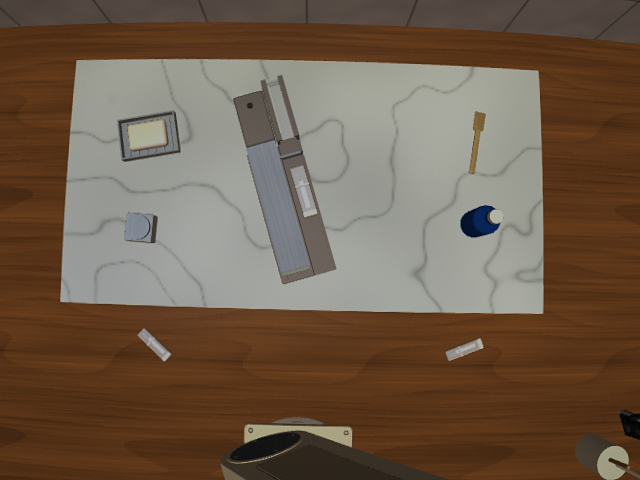

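View pics/side0.png

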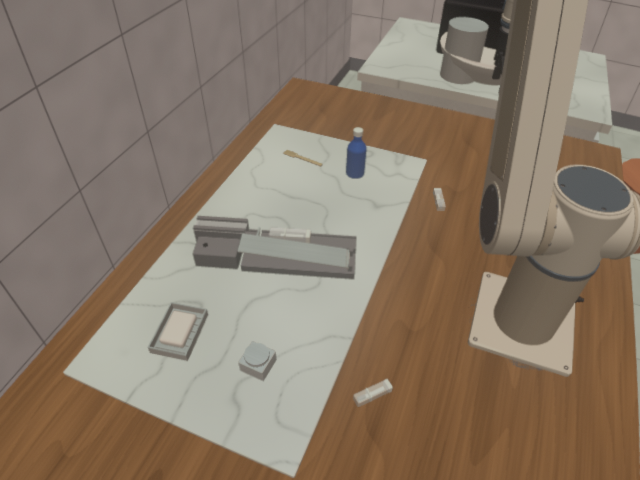

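The top view shows the steriliser with its hood at (285,110), the plate at (280,210) and the case at (303,190). Two smaller decoys lie at (155,345) and (465,350). Next I zoom in on the steriliser.

```bash
python3 - <<'E'
import cv2
im=cv2.imread("pics/top0.png"); c=im[65:290,215:355]
c=cv2.rotate(c,cv2.ROTATE_90_CLOCKWISE)
cv2.imwrite("pics/crop.png",cv2.resize(c,None,fx=3.5,fy=3.5,interpolation=cv2.INTER_CUBIC))
h=cv2.cvtColor(im,cv2.COLOR_BGR2HSV)
for p in [(270,190),(285,240),(320,260),(255,115),(310,212),(303,180),(283,105),(350,200),(297,150)]: print(p,im[p[1],p[0]],h[p[1],p[0]])
E
```

```text
(270, 190) [134 126 123] [112  21 134]
(285, 240) [135 127 124] [112  21 135]
(320, 260) [ 91 100 108] [ 16  40 108]
(255, 115) [79 85 94] [12 41 94]
(310, 212) [168 178 174] [ 42  14 178]
(303, 180) [152 153 153] [ 30   2 153]
(283, 105) [142 149 149] [ 30  12 149]
(350, 200) [147 154 152] [ 39  12 154]
(297, 150) [79 87 95] [15 43 95]
```

View pics/crop.png

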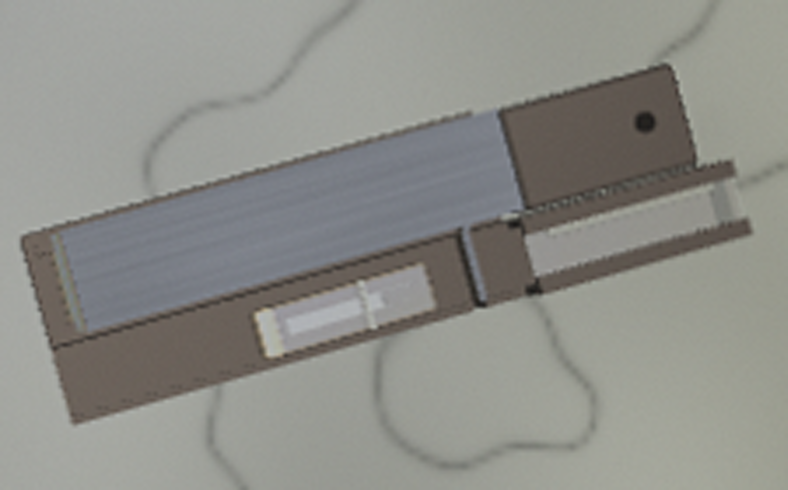

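The crop shows the blue-grey plate, the leaf edge at about (470,265) and the case with its white cap on the left at (267,333). I'll fit the steriliser pose from the plate corners.

```bash
cat > h.py <<'E'
import numpy as np, cv2
from scipy.optimize import least_squares
def ray(f,p):
    K=np.array([[f["fx"],0,f["cx"]],[0,f["fy"],f["cy"]],[0,0,1]])
    u=cv2.undistortPoints(np.float64(p).reshape(-1,1,2),K,f["distortion"]).reshape(-1,2)
    V=f["view"];R=V[:3,:3];o=-R.T@V[:3,3]
    return o,np.c_[u[:,0],-u[:,1],-np.ones(len(u))]@R
def onz(f,p,z):
    o,d=ray(f,p); return o+d*((np.asarray(z)-o[2])/d[:,2])[:,None]
def quad(m):
    c=max(cv2.findContours(m,cv2.RETR_EXTERNAL,cv2.CHAIN_APPROX_NONE)[0],key=cv2.contourArea)
    b=cv2.boxPoints(cv2.minAreaRect(c)); h=cv2.convexHull(c)
    for e in np.arange(1,12,.25):
        q=cv2.approxPolyDP(h,e,True)
        if len(q)==4: return q.reshape(4,2).astype(float),b
    return None,b
E
python3 - <<'E'
from rig import r
from h import *
f=r.grab_frame("top"); im=f["color"][:,:,::-1].copy()
h=cv2.cvtColor(im,cv2.COLOR_BGR2HSV)
m=cv2.inRange(h,(100,13,90),(125,60,200)); m[:70]=0; m[290:]=0; m[:,:230]=0; m[:,345:]=0
m=cv2.morphologyEx(m,cv2.MORPH_OPEN,np.ones((3,3)))
q,b=quad(m); print("quad",q,"box",b)
i=np.argsort(q[:,1]); far=q[i[:2]]; near=q[i[2:]]
far=far[np.argsort(far[:,0])]; near=near[np.argsort(near[:,0])]
P=np.r_[onz(f,far,[.0792]*2),onz(f,near,[.0504]*2)]
M=np.array([[.036,.084],[.036,.026],[-.216,.084],[-.216,.026]])
print(P, np.linalg.norm(P[0]-P[1]),np.linalg.norm(P[2]-P[3]),np.linalg.norm(P[0]-P[2]))
def tf(v,M): c,s=np.cos(v[2]),np.sin(v[2]); return M@np.array([[c,s],[-s,c]])+v[:2]
s=least_squares(lambda v:(tf(v,M)-P[:,:2]).ravel(),[.6,0,.2]); v=s.x
print("pose",v,"res mm",s.fun.reshape(-1,2)*1e3)
# body pts in ster frame from crop px -> orig px (crop rotated cw)
def orig(p): x,y=np.array(p)/3.5-.5+.5; return [215+y, 65+224-x]
def ster(W): 
    c,s=np.cos(v[2]),np.sin(v[2]); return (W[:,:2]-v[:2])@np.array([[c,-s],[s,c]])
for n,p,z in [("cap rear L",(254,312),.068),("cap rear R",(268,357),.068),("front L",(428,264),.068),("front R",(435,306),.068),("leaf top L",(463,229),.061),("leaf top R",(480,304),.061),("hood frontR",(533,291),.083)]:
    print(n,np.round(ster(onz(f,[orig(p)],[z]))*1e3,1))
E
```

```text
quad [[275. 142.]
 [308. 261.]
 [284. 271.]
 [247. 151.]] box [[245.78012 147.47977]
 [274.45914 139.5589 ]
 [308.89206 264.22983]
 [280.21304 272.1507 ]]
[[ 0.64629811  0.1104515   0.0792    ]
 [ 0.6651543   0.05687972  0.0792    ]
 [ 0.41753399  0.03377352  0.0504    ]
 [ 0.4380761  -0.0123553   0.0504    ]] 0.05679341806979773 0.050495996657865604 0.24298554579763618
pose [0.6443294  0.02257695 0.3130495 ] res mm [[ 6.41289373  3.12955388]
 [ 5.41846191  1.52020714]
 [-4.57550265  2.20127985]
 [-7.25585299 -6.85104086]]
cap rear L [[-123.2   13.2]]
cap rear R [[-122.9  -12.8]]
front L [[-22.6  11. ]]
front R [[-25.4 -12.4]]
leaf top L [[ 3.5 23.9]]
leaf top R [[  0.8 -19. ]]
hood frontR [[ 26.7 -19.4]]
```

```bash
cat > fit.py <<'E'
from rig import r
from h import *
f=r.grab_frame("top")
def orig(p): x,y=np.array(p)/3.5-.5; return [215+y+.0, 65+224-x]
L=[((671,65),146,84,48),((499,112),40,84,48),((533,291),30,-22,71),((752,231),156,-22,71),((735,162),156,22,71),((463,229),0,17,49),((480,304),0,-17,49),((696,160),146,24,48)]
P=np.vstack([onz(f,[orig(p)],[z/1e3+.012]) for p,_,_,z in L])[:,:2]
M=np.array([[a,b] for _,a,b,_ in L])/1e3
def tf(v,M): c,s=np.cos(v[2]),np.sin(v[2]); return M@np.array([[c,s],[-s,c]])+v[:2]
s=least_squares(lambda v:(tf(v,M)-P).ravel(),[.64,.02,.25],loss="soft_l1",f_scale=.003); v=s.x
c,sn=np.cos(v[2]),np.sin(v[2])
def ster(W): return (W[:,:2]-v[:2])@np.array([[c,-sn],[sn,c]])
print("pose",v)
print(np.round(np.c_[ster(P)*1e3, M*1e3],1))
for n,p,z in [("cap rear L",(254,312),.068),("cap rear R",(268,357),.068),("front L",(428,264),.068),("front R",(435,306),.068),("plate nearL",(62,232),.0505),("plate nearR",(86,331),.0505),("base near L",(22,236),.034),("base near R",(75,423),.044)]:
    print(n,np.round(ster(onz(f,[orig(p)],[z]))*1e3,1))
E
python3 fit.py
```

```text
pose [0.64370777 0.02436768 0.29132525]
[[144.6  82.1 146.   84. ]
 [ 40.1  81.4  40.   84. ]
 [ 26.5 -19.5  30.  -22. ]
 [157.2 -20.2 156.  -22. ]
 [157.9  19.6 156.   22. ]
 [  2.4  23.3   0.   17. ]
 [  0.6 -19.7   0.  -17. ]
 [144.2  26.2 146.   24. ]]
cap rear L [[-124.1    9.8]]
cap rear R [[-123.2  -16.1]]
front L [[-23.4   9.8]]
front R [[-25.8 -13.7]]
plate nearL [[-213.8   80.4]]
plate nearR [[-215.4   23.9]]
base near L [[-235.7   84.7]]
base near R [[-234.8  -24.1]]
```

Emit:
step_arm:
  moves:
    - [[0.8, -0.8, 0, 0, 0, 0.11], [0.8, -0.8, 0, 0, 0, 0], [0.8, -0.8, 0, 0, 0, 0], [0.8, -0.8, 0, 0, 0, 0], [0.8, -0.8, 0, 0, 0, 0], [0.8, -0.8, 0, 0, 0, 0], [0.8, -0.8, 0, 0, 0, 0], [0.8, -0.8, 0, 0, 0, 0], [0.8, -0.8, 0, 0, 0, 0], [0.8, -0.8, 0, 0, 0, 0], [0.8, -0.8, 0, 0, 0, 0], [0.8, -0.8, 0, 0, 0, 0]]
  fingers: 0.48

```text
t: 1.7
position: [0.4472, -0.1119, 0.2534]
tool_rot: [0.0, 0.989, 0.15, 0.0]
force: [0.3, -0.6, -0.8]
width: 0.0409
gripper_force: 0.0
```

```bash
cat > st.py <<'E'
from rig import r
import numpy as np
from scipy.spatial.transform import Rotation as R
v=np.array([.6437,.0236,.300])
def st():
    s=r.sense(); c,sn=np.cos(v[2]),np.sin(v[2])
    d=s["position"][:2]-v[:2]; q=s["tool_rot"]; T=R.from_quat(np.r_[q[1:],q[0]]).as_matrix()
    print("t",round(s["t"],2),"ster xy mm",np.round(np.array([c*d[0]+sn*d[1],-sn*d[0]+c*d[1]])*1e3,1),"z",round(s["position"][2]*1e3,1),"yaw",round(np.arctan2(T[1,0],T[0,0]),4),"tz",np.round(T[:,2],4),"F",np.round(s["force"],2),"w",round(s["width"]*1e3,1))
    return s,T
if __name__=="__main__": st()
E
python3 st.py
```

```text
t 1.7 ster xy mm [-227.8  -71.4] z 253.4 yaw 0.3005 tz [ 2.e-04 -1.e-04 -1.e+00] F [ 0.29 -0.64 -0.76] w 40.9
```

Emit:
step_arm:
  moves:
    - [[0.35, -0.62, 0, 0, 0, 0], [0.4, -0.62, 0, 0, 0, 0], [0.4, -0.62, 0, 0, 0, 0], [0.4, -0.62, 0, 0, 0, 0], [0.2, 0, 0.6, 0, 0, 0], [0, 0, 0.7, 0, 0, 0], [0, 0, 0.7, 0, 0, 0], [0, 0, 0.5, 0, 0, 0], [0, 0, 0, 0, 0, 0]]

```text
t: 2.82
position: [0.483, 0.0022, 0.1521]
tool_rot: [-0.0, 0.989, 0.15, -0.002]
force: [-0.4, 0.1, 0.1]
width: 0.0411
gripper_force: 0.0
```

```bash
python3 - <<'E'
from st import *
import cv2
s,T=st()
f=r.grab_frame("wrist"); cv2.imwrite("pics/w1.png",f["color"][:,:,::-1])
np.save("w1.npy",dict(f=f,T=T,p=s["position"]),allow_pickle=True)
print({k:v for k,v in f.items() if k!="color"})
E
```

```text
t 2.83 ster xy mm [-159.8   27. ] z 152.1 yaw 0.3005 tz [-3.5e-03  1.0e-04 -1.0e+00] F [-0.42  0.12  0.11] w 41.1
{'fx': 333.62762895015226, 'fy': 333.62762895015226, 'cx': 321.34122832966716, 'cy': 239.94455899556624, 'distortion': array([0.01129804, 0.        , 0.        , 0.        , 0.        ]), 'hand_eye': array([[-4.33780217e-04,  9.65421878e-01,  2.60692173e-01,
         6.54119405e-02],
       [ 9.99999672e-01,  5.97266257e-04, -5.47902285e-04,
         1.67113246e-04],
       [-6.84659491e-04,  2.60691849e-01, -9.65421820e-01,
        -1.20348906e-01],
       [ 0.00000000e+00,  0.00000000e+00,  0.00000000e+00,
         1.00000000e+00]])}
```

View pics/w1.png

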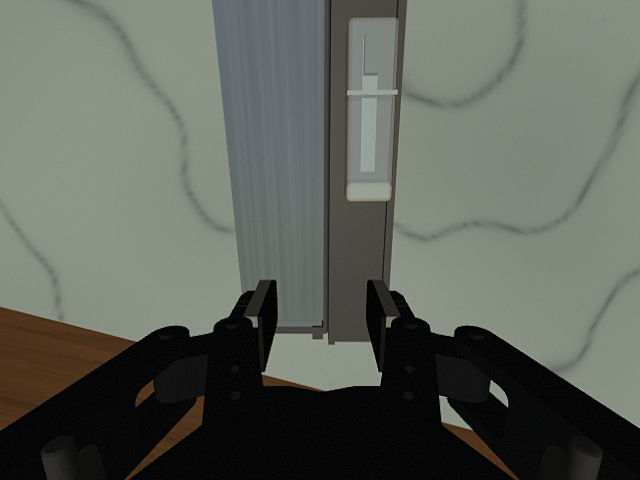

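The wrist view shows the lane and case straight ahead. The cap's rear edge is at about (347–391,200), the finger pads at x≈265 and 375, and the right finger lines up with the lane. I'll check the metrics.

```bash
python3 - <<'E'
from st import *
from h import *
D=np.load("w1.npy",allow_pickle=True).item(); f=D["f"]; H=np.array(f["hand_eye"])
W=np.eye(4); W[:3,:3]=D["T"]; W[:3,3]=D["p"]
f["view"]=np.linalg.inv(W@H)
c,sn=np.cos(v[2]),np.sin(v[2])
for n,p,z in [("cap rL",(347,199),.068),("cap rR",(391,199),.068),("fL",(350,18),.068),("fR",(398,18),.068),("plate nR",(324,322),.0505),("plate R@200",(329,200),.058),("plate L @200",(230,200),.058),("lane rail R 200",(394,200),.048)]:
    q=onz(f,[p],[z])[0][:2]-v[:2]; print(n,np.round(np.array([c*q[0]+sn*q[1],-sn*q[0]+c*q[1]])*1e3,1))
E
```

```text
cap rL [-123.8   11.1]
cap rR [-123.8  -15.9]
fL [-26.9  11.5]
fR [-26.9 -14.1]
plate nR [-217.4   24.9]
plate R@200 [-125.9   21.9]
plate L @200 [-125.9   85.7]
lane rail R 200 [-127.4  -22.1]
```

Emit:
step_arm:
  moves:
    - [[0.25, 0.02, 0.5, 0, 0, 0], [0, 0, 0.5, 0, 0, 0], [0, 0, 0.4, 0, 0, 0], [0, 0, 0, 0, 0, 0], [0, 0, 0, 0, 0, 0]]

```text
t: 3.5
position: [0.4944, 0.0043, 0.098]
tool_rot: [0.0, 0.989, 0.15, 0.0]
force: [0.9, -0.6, -0.1]
width: 0.041
gripper_force: 0.0
```

```bash
python3 st.py
```

```text
t 3.5 ster xy mm [-148.4   25.7] z 98.0 yaw 0.3004 tz [ 8.e-04 -0.e+00 -1.e+00] F [ 0.85 -0.59 -0.09] w 41.0
```

Emit:
step_arm:
  moves:
    - [[0, 0, 0.1, 0, 0, 0], [0, 0, 0.1, 0, 0, 0], [0, 0, 0, 0, 0, 0], [0, 0, 0, 0, 0, 0]]

```text
t: 4.0
position: [0.494, 0.0044, 0.0893]
tool_rot: [-0.0, 0.989, 0.15, -0.0]
force: [1.1, 0.5, -0.5]
width: 0.0408
gripper_force: 0.0
```

```bash
python3 st.py
```

```text
t 4.0 ster xy mm [-148.7   25.9] z 89.3 yaw 0.3005 tz [-1.e-04  0.e+00 -1.e+00] F [ 1.07  0.54 -0.48] w 40.8
```

Emit:
step_arm:
  moves:
    - [[0, 0, 0.1, 0, 0, 0], [0, 0, 0.1, 0, 0, 0], [0, 0, 0, 0, 0, 0], [0, 0, 0, 0, 0, 0]]

```text
t: 4.5
position: [0.494, 0.0043, 0.0813]
tool_rot: [-0.0, 0.989, 0.15, -0.0]
force: [-0.6, 0.1, 0.2]
width: 0.0406
gripper_force: 0.0
```

Emit:
step_arm:
  moves:
    - [[0, 0, 0.06, 0, 0, 0], [0, 0, 0, 0, 0, 0], [0, 0, 0, 0, 0, 0]]

```text
t: 4.88
position: [0.4942, 0.0044, 0.0791]
tool_rot: [0.0, 0.989, 0.15, 0.0]
force: [-0.2, -0.1, 2.6]
width: 0.0408
gripper_force: 1.2
```

Emit:
step_arm:
  moves:
    - [[0, 0, 0.06, 0, 0, 0], [0, 0, 0, 0, 0, 0], [0, 0, 0, 0, 0, 0]]

```text
t: 5.25
position: [0.4944, 0.0044, 0.0766]
tool_rot: [0.0, 0.989, 0.15, 0.0]
force: [0.9, 1.1, 3.7]
width: 0.0411
gripper_force: 1.5
```

Emit:
step_arm:
  moves:
    - [[0, 0, 0.07, 0, 0, 0], [0, 0, 0.07, 0, 0, 0], [0, 0, 0, 0, 0, 0], [0, 0, 0, 0, 0, 0]]

```text
t: 5.75
position: [0.4945, 0.0044, 0.0711]
tool_rot: [0.0, 0.989, 0.15, 0.0]
force: [3.0, 1.2, 4.8]
width: 0.0414
gripper_force: 2.3
```

```bash
python3 - <<'E'
from st import *
import cv2
st()
a=r.grab_frame("wrist")["color"][:,:,::-1]; b=r.grab_frame("side")["color"][:,:,::-1]
cv2.imwrite("pics/2.png",np.hstack([cv2.resize(a[0:360,160:480],None,fx=1.2,fy=1.2),cv2.resize(b[200:290,180:270+100],(400,189*0+432),interpolation=cv2.INTER_CUBIC)[:432]]))
E
```

```text
t 5.75 ster xy mm [-148.3   25.8] z 71.1 yaw 0.3004 tz [ 9.e-04  1.e-04 -1.e+00] F [2.98 1.19 4.81] w 41.4
```

View pics/2.png

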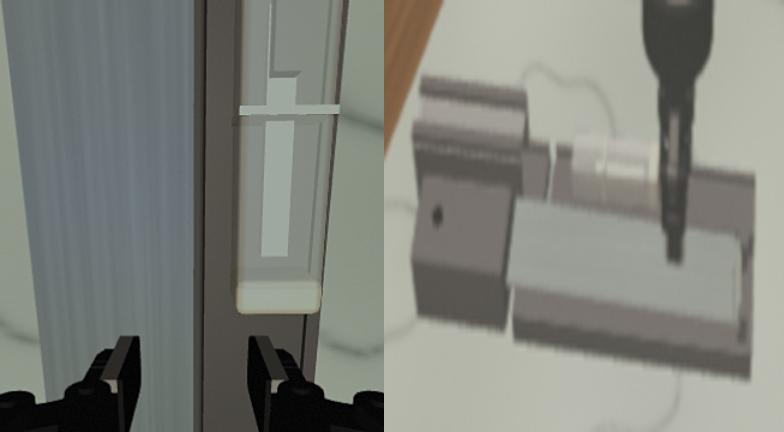

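Emit:
step_arm:
  moves:
    - [[0.2, 0, 0, 0, 0, 0], [0.1, 0, 0, 0, 0, 0], [0.15, 0, 0, 0, 0, 0], [0.2, 0, 0, 0, 0, 0], [0.2, 0, 0, 0, 0, 0], [0.2, 0, 0, 0, 0, 0], [0.2, 0, 0, 0, 0, 0], [0, 0, 0, 0, 0, 0]]

```text
t: 6.85
position: [0.5435, 0.0196, 0.0712]
tool_rot: [0.0, 0.989, 0.15, 0.002]
force: [2.0, 1.3, 3.2]
width: 0.0409
gripper_force: 1.4
```

```bash
python3 - <<'E'
from st import *
import cv2
st()
a=r.grab_frame("wrist")["color"][:,:,::-1]; b=r.grab_frame("side")["color"][:,:,::-1]
cv2.imwrite("pics/3.png",np.hstack([cv2.resize(a[0:360,160:480],None,fx=1.2,fy=1.2),cv2.resize(b[200:290,180:370],(400,432),interpolation=cv2.INTER_CUBIC)]))
E
```

```text
t 6.85 ster xy mm [-96.9  25.7] z 71.2 yaw 0.3003 tz [ 3.1e-03  4.0e-04 -1.0e+00] F [1.96 1.27 3.22] w 40.9
```

View pics/3.png

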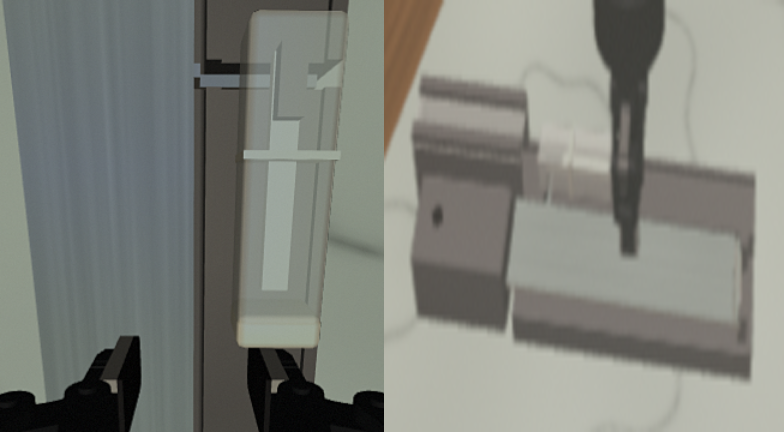

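The case front is now past the sunken leaf (cap edge at (278,347), against the right finger), and the flap is down. I'll keep pushing.

Emit:
step_arm:
  moves:
    - [[0.15, 0, 0, 0, 0, 0], [0.2, 0, 0, 0, 0, 0], [0.2, 0, 0, 0, 0, 0], [0.2, 0, 0, 0, 0, 0], [0.2, 0, 0, 0, 0, 0], [0.2, 0, 0, 0, 0, 0], [0.2, 0, 0, 0, 0, 0], [0.2, 0, 0, 0, 0, 0], [0.2, 0, 0, 0, 0, 0], [0.2, 0, 0, 0, 0, 0], [0.15, 0, 0, 0, 0, 0], [0, 0, 0, 0, 0, 0]]

```text
t: 8.45
position: [0.6231, 0.0443, 0.0711]
tool_rot: [-0.0, 0.989, 0.15, 0.001]
force: [1.5, 1.3, 1.8]
width: 0.041
gripper_force: 0.9
```

```bash
python3 st.py
```

```text
t 8.45 ster xy mm [-13.5  25.9] z 71.1 yaw 0.3004 tz [ 2.e-03  4.e-04 -1.e+00] F [1.5  1.26 1.8 ] w 41.0
```

Emit:
step_arm:
  moves:
    - [[0.15, 0, 0, 0, 0, 0], [0.15, 0, 0, 0, 0, 0], [0.15, 0, 0, 0, 0, 0], [0.07, 0, 0, 0, 0, 0], [0, 0, 0, 0, 0, 0], [0, 0, 0, 0, 0, 0]]

```text
t: 9.2
position: [0.6424, 0.0503, 0.0712]
tool_rot: [-0.0, 0.989, 0.15, 0.001]
force: [0.4, 0.6, 1.2]
width: 0.0412
gripper_force: 0.8
```

```bash
python3 - <<'E'
from st import *
import cv2
s,T=st()
f=r.grab_frame("wrist");a=f["color"][:,:,::-1]; b=r.grab_frame("side")["color"][:,:,::-1]
np.save("w2.npy",dict(f=f,T=T,p=s["position"]),allow_pickle=True)
cv2.imwrite("pics/4.png",np.hstack([cv2.resize(a[0:360,160:480],None,fx=1.2,fy=1.2),cv2.resize(b[200:290,180:370],(400,432),interpolation=cv2.INTER_CUBIC)]))
E
```

```text
t 9.2 ster xy mm [ 6.7 25.9] z 71.2 yaw 0.3003 tz [ 1.4e-03  3.0e-04 -1.0e+00] F [0.43 0.61 1.21] w 41.2
```

View pics/4.png

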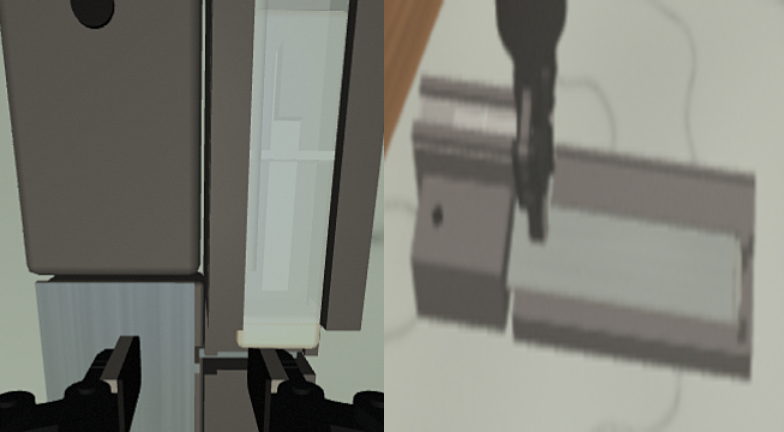

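```bash
python3 - <<'E'
from st import *
from h import *
D=np.load("w2.npy",allow_pickle=True).item(); f=D["f"]
W=np.eye(4); W[:3,:3]=D["T"]; W[:3,3]=D["p"]
f["view"]=np.linalg.inv(W@np.array(f["hand_eye"]))
c,sn=np.cos(v[2]),np.sin(v[2])
for n,p,z in [("cap rear lowL",(237,347),.05),("cap rear topL",(240,331),.068),("hoodfront R",(355,329),.083),("housing front",(100,273),.060),("slot front",(225,352),.044),("slot rear",(225,373),.044),("plate end",(60,281),.0497)]:
    q=onz(f,[(160+p[0]/1.2,p[1]/1.2)],[z])[0][:2]-v[:2]; print(n,np.round(np.array([c*q[0]+sn*q[1],-sn*q[0]+c*q[1]])*1e3,1))
E
```

```text
cap rear lowL [10.6  9.2]
cap rear topL [24.  10.4]
hoodfront R [ 30.5 -20.8]
housing front [41.8 57.2]
slot front [ 5.8 13.2]
slot rear [-3.4 13. ]
plate end [36.4 74.4]
```

The calibration checks out here: slot, hood edge and plate end all land within 1–2 mm. The case's rear end is at x≈17, so its centre is at about 67. I'll back off slightly and lift.

Emit:
step_arm:
  moves:
    - [[-0.1, 0, 0, 0, 0, 0], [0, 0, -0.1, 0, 0, 0], [0, 0, -0.15, 0, 0, 0], [0, 0, -0.15, 0, 0, 0], [0, 0, -0.15, 0, 0, 0], [0, 0, -0.2, 0, 0, 0], [0, 0, -0.3, 0, 0, 0], [0, 0, -0.5, 0, 0, 0], [0, 0, -0.5, 0, 0, 0], [0, 0, -0.5, 0, 0, 0], [0, 0, 0, 0, 0, 0], [0, 0, 0, 0, 0, 0]]

```text
t: 10.8
position: [0.6377, 0.049, 0.1728]
tool_rot: [-0.0, 0.989, 0.15, -0.0]
force: [-0.4, -0.2, 0.2]
width: 0.0407
gripper_force: 0.0
```

```bash
python3 - <<'E'
from st import *
import cv2
s,T=st()
a=r.grab_frame("wrist")["color"][:,:,::-1]; b=r.grab_frame("side")["color"][:,:,::-1]
cv2.imwrite("pics/5.png",np.hstack([cv2.resize(a[0:360,160:480],None,fx=1.2,fy=1.2),cv2.resize(b[200:290,180:370],(400,432),interpolation=cv2.INTER_CUBIC)]))
E
```

```text
t 10.8 ster xy mm [ 1.8 26. ] z 172.8 yaw 0.3004 tz [-4.e-04 -0.e+00 -1.e+00] F [-0.43 -0.21  0.18] w 40.7
```

View pics/5.png

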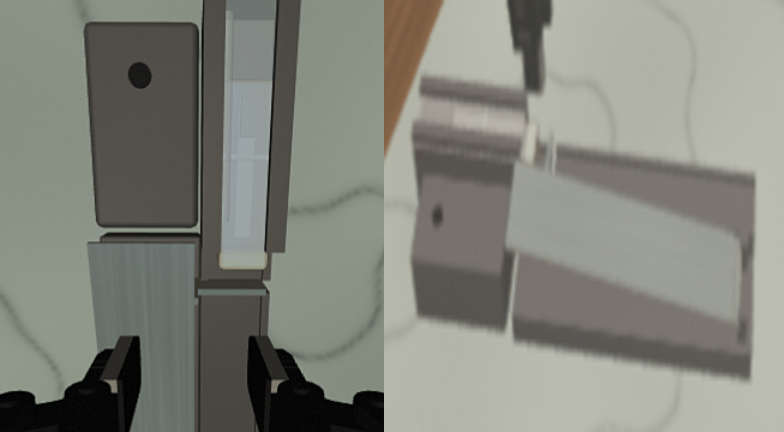

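The flap has sprung up: the leaf stands at (232,290), the cap is behind it at (243,262), and there is a visible gap between them. The arm is clear of everything, so I'm handing in.

```bash
python3 -c "
from rig import r
print(r.sign_off())"
```

```text
the job is handed in; nothing more can be done
None
```

I pushed the case past the held-down flap into the steriliser, with its centre about 67 mm past the mouth; the flap is up behind it, the arm is clear, and the job is handed in (verdict not shown).

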